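Load the drilling jig and hold its sprung guide arm at the stop

TASK

Lay the loose square-edged wooden blank lengthwise along the narrow aluminium rest of the drilling jig, centred on it and lying flat, and let go of it. Then take the black upright handle with the fingers, swing the jig's sprung guide arm round over the blank until it is hard against its stop, and keep hold of it: the job finishes with the gripper still holding the arm there against the spring and the blank still lying centred under the guide bush. Leave the glue bottle, the flat strip and the sanding block where they are.

Things in the scene. Friction and masses are not known exactly. Their poses are not given: they have to be found in the camera images.
- blank_mid (a point): centre of the blank to be loaded: a loose plain pale wooden bar 130 mm long (its x axis), 24 mm wide (y) and 30 mm tall (z, up), about 45 to 90 g; it starts on the work surface to the right of the jig; the rules call the whole bar blank
- jig: the fixed drilling jig: a plywood base 240 mm (x) by 160 mm (y) by 12 mm thick, origin at the centre of its underside, z up. On it stand the narrow aluminium rest, a dark steel pivot post (28 mm thick, at x = 70 mm, y = 0, with a coil spring round it) that carries the guide arm, and a thin steel stop post (12 mm thick, top 115 mm above the work surface, at x = 20 mm, y = -18 mm)
- rest_mid (a point): middle of the top face of the jig's rest, an upright aluminium bar 16 mm wide (x) and 90 mm long (y), its top 56 mm above the work surface and 44 mm above the base; on the jig at x = -50 mm, y = 0; axes as the jig's. The blank goes along its y axis, centred over this point (either end first); it overhangs 4 mm each side and 20 mm at each end
- pivot (a point): point on the guide arm's vertical pivot axis, on the jig at x = 70 mm, y = 0, 140 mm above the work surface (the height of the middle of the handle); axes as the jig's
- handle (a point): middle of the upright round black handle on the outer end of the guide arm, 160 mm from the pivot axis, 140 mm above the work surface: a pin 16 mm in diameter and 55 mm tall, from 112 to 167 mm above the work surface. x axis points outward along the arm from the pivot, z up; moves with the arm
- bush (a point): underside centre of the steel guide bush, a ring 38 mm across with a 14 mm hole, on the guide arm 120 mm from the pivot axis, underside 97 mm above the work surface (11 mm above a loaded blank). With the arm at its stop it stands right over the middle of the rest
- guide_arm (a joint): angle of the guide arm about its vertical pivot axis: 0 as the spring parks it (swung away from the rest, to the jig's +y side), growing counter-clockwise seen from above to 1.25 rad at the stop, where the arm points along the jig's -x, straight across the rest. The arm (24 mm wide, 12 mm thick, underside 100 mm above the work surface) springs back to 0 if let go; at the handle it takes about 2.5 N to start it and 5.5 N to keep it at the stop
- glue: bystander: white closed glue bottle, 42 mm in diameter, 100 mm tall, standing; origin at the centre of its underside
- strip: bystander: flat wooden strip 160 x 30 x 8 mm, lying; origin at the centre of its underside
- sander: bystander: cork sanding block 70 x 45 x 24 mm, origin at the centre of its underside
Mind the look-alikes: they are no part of the job. What is meant by the part that bears blank_mid is not purple, and is the smaller of those in its own colour.

How it is judged:
On the way, in this order (a step that is already met when the one before it is completed fails the run):
1. the blank lies along the rest, centred and let go (x of blank_mid in the frame of rest_mid between -0.008 and 0.008 m and y of blank_mid in the frame of rest_mid between -0.015 and 0.015 m and z of blank_mid in the frame of rest_mid between 0.01 and 0.02 m and angle between the x axis of blank_mid and the y axis of rest_mid, either way round below 0.15 rad and contact force between blank and jig above 0.1 N and contact force between each of the fingers, the arm and blank below 0.1 N), for 0.2 s.
2. the guide arm is at its stop, the blank still in place (all of step 1 and value of joint guide_arm above 1.19 rad and contact force between the fingers and guide_arm above 1 N), for 0.2 s.
At the end, for the whole second after the job is handed in: blank rests on the jig, robot off it, centre within 8 mm across and 15 mm along of the rest's middle and 10-20 mm above it, length within 0.15 rad of the rest's; guide arm above 1.19 rad (stop 1.25) with the fingers bearing on it by over 1 N, through the last second (all of step 2); the arm keeps its last pose, push and grip.
It fails at once if the glue bottle, the strip or the sanding block is moved more than 30 mm, or the bottle tipped over (distance of any of glue, strip, sander from where it was at the start of the episode above 0.03 m or angle between glue's own z axis and vertical above 0.6 rad).
It also fails if it takes over 48 s, if anything falls off the work surface, if the arm or the gripper's body presses on something with over 40 N, if the wrist force passes 120 N, or if a joint passes its speed limit or range.

ROBOT

A 6-joint arm with a two-finger parallel gripper is mounted at the origin on the work surface. World frame = base frame: x ahead of the robot, y to its left, z up, the work surface at z = 0. Lengths are in m, angles in rad, forces in N, time in s.
With the tool pointing down it reaches from about 0.425 to 1.125 m from the base axis. Payload 14.9 kg.
Tool frame: the origin (TCP) lies at the very end of the fingers, on their centre line; the grasp point (between the pads) lies 19 mm behind it (env.tcp_to_grasp is the distance from the TCP to the grasp point, in m); z points along the fingers, y is the direction in which the jaws open and shut (so a half turn about z gives the same grasp; the last joint's range is limited). The gripper opens to 91 mm and grips with 3 to 60 N. Pads are 32 mm wide; open, the fingers measure 118 mm over their backs; the gripper's body (76 mm by 178 mm) begins 60 mm behind the grasp point.
Start: joints at [1.254, 0.379, 1.734, -0, 1.028, -0.033], TCP at [0.196, 0.672, 0.214] pointing down, gripper open.
Joint ranges: [-2.77, 2.77], [-0.74, 2.19], [0, 2.66], [-1.06, 4.2], [0.31, 2.87], [-3.08, 3.08]. Speed limits (rad/s): [1.89, 1.89, 2.39, 3.14, 3.14, 3.14].

INTERFACE

Orientations are given as a 3x3 rotation matrix whose columns are the frame's x, y, z axes.
In Python, from station import env gives the robot as it stands. The module is installed in compiled form; this text tells all that it offers.
- The arm moves only by the tool apply_moves, never from a script. Its argument "series" is a list of rows, each an object of numbers: "tx", "ty", "tz": the shift along the tool's x, y, z in mm; "wx", "wy", "wz": the turn, a rotation vector about the tool's x, y, z in degrees; "gripper": the closure, from 0 (fully open) to 1 (shut). A call has exactly 10 rows; each row is the pose to reach, as a shift and turn from the pose measured when the call began, along the tool's axes at that moment; what a row does not reach only later rows make up. A row lasts 1/8 s, in which the tool goes at most 62.5 mm and 10.7 degrees, less where a joint would pass 70% of its speed; a pose out of reach is approached as far as the arm can. A call with a gripper value outside its range is refused whole. The fingers move at their own pace and stop on an object; "force" is the grip in N (left out, the last holds). Time passes only in rows, so rows that repeat a pose let the fingers close, or fill a call up. It gives the time, the measured TCP pose, the force and the opening at its end, in the units of the state.
- env.get_obs(): the state, without advancing time (a new reading comes with each control period).
- env.camera(name): name is "side" or "top"; returns the picture (420x560x3 uint8, red, green, blue); there is no depth.
- env.calibration(name): a dict with "fx", "fy", "cx", "cy" (pixels), "R" (3x3) and "t" (3): a world point X has camera coordinates R X + t. Camera axes: x right, y down, z forward; pixel columns grow to the right and rows downward; lengths in m; the calibration is good to about 2 mm. A picture is of the moment at which its call begins. calibration takes no time and is no camera call.
- env.sign_off(): hands the job in, once; it reports no verdict.
The state is a dict: "time": time; "joint_positions": joint angles; "qvel": joint speeds; "tau": joint torques, N m; "tool_pos": TCP position; "tool_rot": TCP orientation; "force": force on the tool from outside, world axes, zero at the start; "ft_torque": the same for the moment, N m; "gripper_width": opening from 0.0 (shut) to 1.0 (fully open).
Only numpy, scipy, OpenCV 4.12 (cv2) and the standard library are available. Lean on these libraries where they do the work, as an engineer would, in place of code of your own. Each camera call takes 0.05 s, during which the arm holds its last target. There are 200 camera calls.

## Working session

There is one attempt and no reset: what is moved stays moved. The work goes in short steps, Python scripts to look and compute and a tool call to move; the robot and the scene stay as the last step left them, time stands still between calls to the robot, and variables do not carry over. Pictures are saved under pics/ and viewed, about 8 in all and at most 12, crops included, and the job is handed in when it is done.

Besides the shell and the picture viewer there is one more tool, called after "Request:" as a command line: name --argument value ..., lists and objects as JSON in quotes. apply_moves: Moves the arm, as the interface text tells. Its arguments: {"type":"object","properties":{"series":{"type":"array"},"force":{"type":"number"}},"required":["series"]}

```bash
mkdir -p pics
python3 - <<'E'
from station import env
import cv2,numpy as np
for n in("top","side"):
    im=env.camera(n); cv2.imwrite(f"pics/{n}0.png",im[:,:,::-1])
    c=env.calibration(n); print(n,{k:np.round(v,4).tolist() for k,v in c.items()}, "campos",np.round(-c["R"].T@c["t"],3))
o=env.get_obs();print(o["time"],o["tool_pos"],np.round(o["tool_rot"],3),o["gripper_width"],o["force"],env.tcp_to_grasp)
E
```

```text
top {'fx': 401.299, 'fy': 401.299, 'cx': 278.9914, 'cy': 210.7064, 'R': [[0.0076, -1.0, 0.0044], [-0.9968, -0.008, -0.0793], [0.0793, -0.0038, -0.9968]], 't': [-0.0249, 0.5596, 1.0565]} campos [ 0.474 -0.016  1.098]
side {'fx': 396.6781, 'fy': 396.6781, 'cx': 285.5775, 'cy': 209.3436, 'R': [[0.9656, -0.2599, 0.0119], [-0.122, -0.4925, -0.8617], [0.2298, 0.8306, -0.5072]], 't': [-0.5249, 0.1406, 0.9581]} campos [ 0.304 -0.863  0.613]
0.1 [0.1958883  0.67166894 0.21335407] [[-0.96   0.28  -0.   ]
 [ 0.28   0.96  -0.001]
 [ 0.    -0.001 -1.   ]] 0.9992829083430931 [-0.35536429  1.0905151  -0.15791992] 0.0188
```

View pics/top0.png

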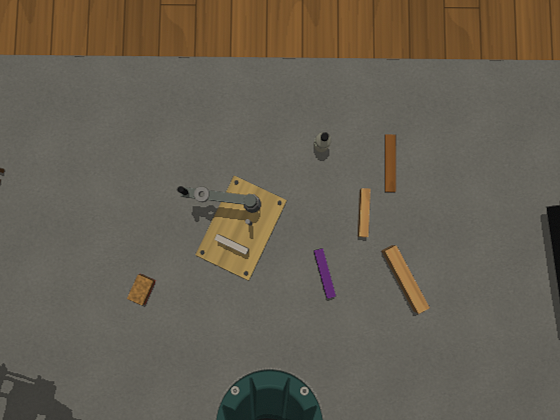

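View pics/side0.png

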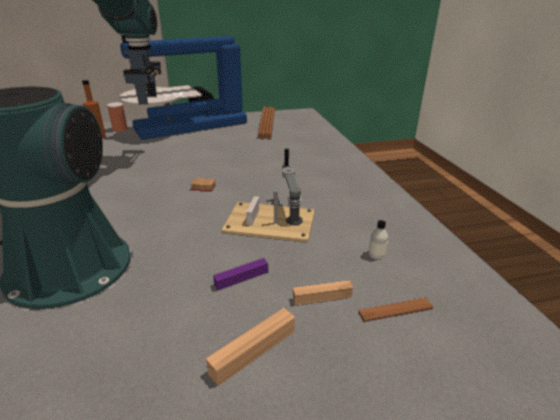

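The top view shows a purple bar at (324,274), a small pale bar at (364,213), a larger pale bar at (406,280) and the flat brown strip at (390,163). The blank is not purple and is the smaller of the pale pair, so it is the bar at (364,213). The jig is at about (240,228), with its rest at (232,244) and the handle at (183,191).

```bash
cat > h.py <<'E'
from station import env
import cv2,numpy as np
def ray(n,u,v,z):
    c=env.calibration(n);d=c["R"].T@np.array([(u-c["cx"])/c["fx"],(v-c["cy"])/c["fy"],1.])
    o=-c["R"].T@c["t"];return o+d*(z-o[2])/d[2]
def proj(n,X):
    c=env.calibration(n);p=c["R"]@np.array(X)+c["t"];return np.array([c["fx"]*p[0]/p[2]+c["cx"],c["fy"]*p[1]/p[2]+c["cy"]])
def rect(mask,n,z):
    cs,_=cv2.findContours(mask,cv2.RETR_EXTERNAL,cv2.CHAIN_APPROX_NONE);c=max(cs,key=cv2.contourArea)
    P=np.array([ray(n,*p,z)[:2] for p in c[:,0,:].astype(float)],np.float32)
    (x,y),(a,b),t=cv2.minAreaRect((P*1000).astype(np.float32))
    if a<b:a,b,t=b,a,t+90
    return x,y,a,b,t
E
python3 - <<'E'
from h import *
im=cv2.imread("pics/top0.png");hsv=cv2.cvtColor(im,cv2.COLOR_BGR2HSV)
def box(m,x0,y0,x1,y1):
    o=np.zeros_like(m);o[y0:y1,x0:x1]=m[y0:y1,x0:x1];return o
m=cv2.inRange(hsv,(8,70,90),(30,255,255))
print("hsv blank",hsv[213,364],"big",hsv[280,406],"base",hsv[260,210],"rest",hsv[245,232],hsv[240,225])
print("blank",rect(box(m,345,175,380,250),"top",.03))
print("big",rect(box(m,380,235,440,325),"top",.03))
print("base",rect(cv2.morphologyEx(box(m,185,165,300,290),cv2.MORPH_CLOSE,np.ones((5,5))),"top",.012))
r=cv2.inRange(hsv,(0,0,150),(180,60,255));print("rest",rect(box(r,205,228,262,262),"top",.056))
for nm,p,z in(("handle top",(183,191),.167),("bush ring",(202,194),.115)):print(nm,ray("top",*p,z))
print("glue",ray("top",322,150,0.0),"strip",rect(box(cv2.inRange(hsv,(5,70,50),(30,255,255)),380,125,400,200),"top",.008))
a=cv2.resize(im[165:300,175:300],None,fx=4,fy=4,interpolation=cv2.INTER_CUBIC)
b=cv2.resize(im[165:300,345:440],None,fx=3,fy=4,interpolation=cv2.INTER_CUBIC)
cv2.imwrite("pics/c1.png",np.hstack([a,b])[:, :800])
E
```

```text
hsv blank [ 16 139 169] big [ 16 138 168] base [ 19 128 167] rest [ 18  34 163] [ 18  36 164]
blank (557.836669921875, -248.98077392578125, 129.93968200683594, 26.0283260345459, 176.9286651611328)
big (381.65863037109375, -359.19415283203125, 186.1497039794922, 35.50289535522461, 27.862869262695312)
base (515.7904663085938, 82.1396255493164, 240.0718231201172, 160.611083984375, 155.12637329101562)
rest (470.3157653808594, 103.44183349609375, 87.02421569824219, 13.811524391174316, 65.24177551269531)
handle top [0.59259558 0.20427402 0.167     ]
bush ring [0.59215664 0.16967675 0.115     ]
glue [ 0.7317162  -0.13886316  0.        ] strip (696.9408569335938, -325.3463134765625, 159.55247497558594, 27.71548843383789, 179.2357177734375)
```

View pics/c1.png

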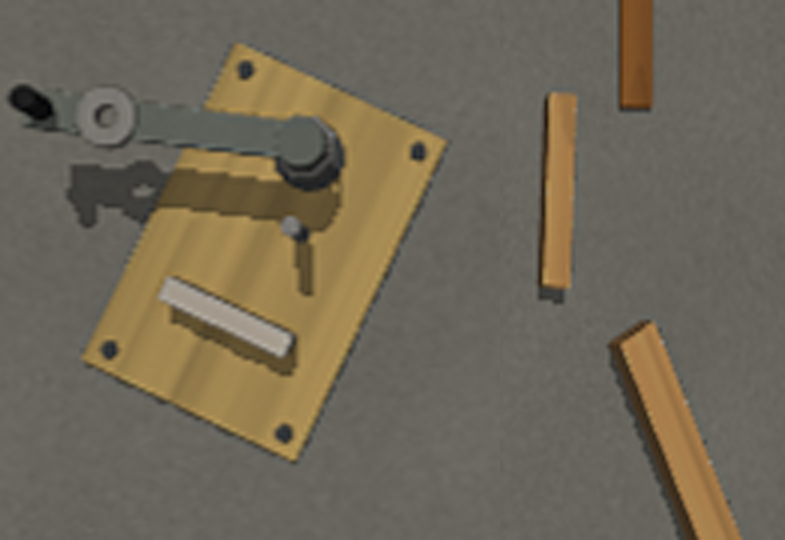

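The crop confirms it. The small bar measures 130×26 mm against 186×35 mm for the larger pale one, so it is the blank. The base (240×161 mm) and the rest (87×14 mm) agree on jig yaw −24.9° and rest centre (0.470, 0.103).

```bash
cat >> h.py <<'E'
from scipy.spatial.transform import Rotation as Ro
def delta(pos,yawy):
    "tool-frame shift mm and turn deg to TCP pos, tool down, tool y at world angle yawy deg"
    o=env.get_obs();R=np.array(o["tool_rot"]);a=np.radians(yawy)
    y=np.array([np.cos(a),np.sin(a),0]);z=np.array([0,0,-1.]);T=np.c_[np.cross(y,z),y,z]
    print("t",np.round(R.T@(np.array(pos)-o["tool_pos"])*1000,1),"w",np.round(Ro.from_matrix(R.T@T).as_rotvec(degrees=True),1))
def st():
    o=env.get_obs();print(round(o["time"],2),np.round(o["tool_pos"],4),"force",np.round(o["force"],1),"w",round(o["gripper_width"],3),"yawy",np.round(np.degrees(np.arctan2(*np.array(o["tool_rot"])[[1,0],1])),1),np.round(o["joint_positions"],2))
E
python3 -c "
from h import *
delta([.58,.12,.27],-10)"
```

```text
t [-523.2 -422.1  -56.2] w [-0.   0.  83.7]
```

Request:
apply_moves --series '[{"tx": -52,"ty": -42,"tz": -56,"wz": 8},{"tx": -105,"ty": -84,"tz": -56,"wz": 17},{"tx": -157,"ty": -127,"tz": -56,"wz": 25},{"tx": -209,"ty": -169,"tz": -56,"wz": 34},{"tx": -262,"ty": -211,"tz": -56,"wz": 42},{"tx": -314,"ty": -253,"tz": -56,"wz": 50},{"tx": -366,"ty": -295,"tz": -56,"wz": 59},{"tx": -419,"ty": -338,"tz": -56,"wz": 67},{"tx": -471,"ty": -380,"tz": -56,"wz": 75},{"tx": -523,"ty": -422,"tz": -56,"wz": 84}]'

```text
schema error: expected keys tx, ty, tz, wx, wy, wz, gripper
```

```bash
python3 -c "
from h import *
st();delta([.558,-.25,.12],-93.1)"
```

```text
0.1 [0.1959 0.6717 0.2134] force [-0.4  1.1 -0.2] w 0.999 yawy 73.7 [ 1.25  0.38  1.73  0.    1.03 -0.03]
t [-605.7 -783.3   94.1] w [-0.000e+00  1.000e-01  1.668e+02]
```

All seven keys are needed.

Request:
apply_moves --series '[{"tx": -52,"ty": -42,"tz": -56,"wx": 0,"wy": 0,"wz": 8,"gripper": 0},{"tx": -105,"ty": -84,"tz": -56,"wx": 0,"wy": 0,"wz": 17,"gripper": 0},{"tx": -157,"ty": -127,"tz": -56,"wx": 0,"wy": 0,"wz": 25,"gripper": 0},{"tx": -209,"ty": -169,"tz": -56,"wx": 0,"wy": 0,"wz": 34,"gripper": 0},{"tx": -262,"ty": -211,"tz": -56,"wx": 0,"wy": 0,"wz": 42,"gripper": 0},{"tx": -314,"ty": -253,"tz": -56,"wx": 0,"wy": 0,"wz": 50,"gripper": 0},{"tx": -366,"ty": -295,"tz": -56,"wx": 0,"wy": 0,"wz": 59,"gripper": 0},{"tx": -419,"ty": -338,"tz": -56,"wx": 0,"wy": 0,"wz": 67,"gripper": 0},{"tx": -471,"ty": -380,"tz": -56,"wx": 0,"wy": 0,"wz": 75,"gripper": 0},{"tx": -523,"ty": -422,"tz": -56,"wx": 0,"wy": 0,"wz": 84,"gripper": 0}]' --force 25

```text
time: 1.35
tool_pos: [0.5448, 0.1696, 0.2697]
tool_rot: [[0.183, 0.983, -0.0], [0.983, -0.183, -0.001], [-0.001, -0.0, -1.0]]
force: [0.8, 0.9, 0.0]
gripper_width: 0.998
```

```bash
python3 -c "
from h import *
st();delta([.558,-.25,.12],-93.1)"
```

```text
1.35 [0.5448 0.1696 0.2697] force [0.8 0.9 0. ] w 0.998 yawy -10.5 [ 0.26  0.11  1.96 -0.    1.07  0.45]
t [-410.    89.8  150. ] w [ 0.   0.1 82.6]
```

Request:
apply_moves --series '[{"tx": -45,"ty": 10,"tz": 0,"wx": 0,"wy": 0,"wz": 10,"gripper": 0.3},{"tx": -90,"ty": 20,"tz": 0,"wx": 0,"wy": 0,"wz": 20,"gripper": 0.3},{"tx": -140,"ty": 30,"tz": 0,"wx": 0,"wy": 0,"wz": 30,"gripper": 0.3},{"tx": -190,"ty": 40,"tz": 0,"wx": 0,"wy": 0,"wz": 40,"gripper": 0.3},{"tx": -240,"ty": 52,"tz": 30,"wx": 0,"wy": 0,"wz": 50,"gripper": 0.3},{"tx": -290,"ty": 63,"tz": 60,"wx": 0,"wy": 0,"wz": 60,"gripper": 0.3},{"tx": -340,"ty": 74,"tz": 90,"wx": 0,"wy": 0,"wz": 70,"gripper": 0.3},{"tx": -385,"ty": 84,"tz": 120,"wx": 0,"wy": 0,"wz": 80,"gripper": 0.3},{"tx": -410,"ty": 90,"tz": 150,"wx": 0,"wy": 0,"wz": 82.6,"gripper": 0.3},{"tx": -410,"ty": 90,"tz": 150,"wx": 0,"wy": 0,"wz": 82.6,"gripper": 0.3}]'

```text
time: 2.6
tool_pos: [0.5567, -0.2508, 0.1176]
tool_rot: [[0.998, -0.057, -0.004], [-0.057, -0.998, 0.001], [-0.004, -0.001, -1.0]]
force: [-0.4, 0.8, -0.2]
gripper_width: 0.7
```

```bash
python3 -c "
from h import *
st();delta([.558,-.25,.005],-93.1)
im=env.camera('side')[:,:,::-1]
cv2.imwrite('pics/s1.png',cv2.resize(im[150:400,200:480],None,fx=2,fy=2))"
```

```text
2.6 [ 0.5567 -0.2508  0.1176] force [-0.4  0.8 -0.2] w 0.7 yawy -93.3 [-0.46  0.37  1.95 -0.    0.82  1.17]
t [  1.7  -0.8 112.6] w [-0.   0.2 -0.2]
```

View pics/s1.png

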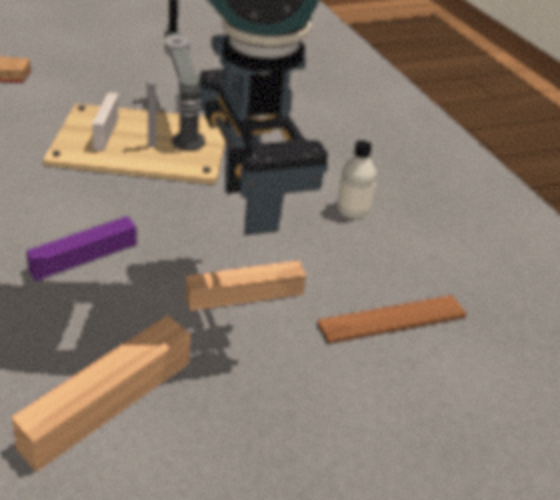

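The jaws (about (262,225) in the crop) stand above the small pale bar (247,285), and the glue bottle and strip are clear. I'll descend and grip.

Request:
apply_moves --series '[{"tx": 1.5,"ty": -1,"tz": 30,"wx": 0,"wy": 0,"wz": 0,"gripper": 0.3},{"tx": 1.5,"ty": -1,"tz": 60,"wx": 0,"wy": 0,"wz": 0,"gripper": 0.3},{"tx": 1.5,"ty": -1,"tz": 85,"wx": 0,"wy": 0,"wz": 0,"gripper": 0.3},{"tx": 1.5,"ty": -1,"tz": 103,"wx": 0,"wy": 0,"wz": 0,"gripper": 0.3},{"tx": 1.5,"ty": -1,"tz": 112,"wx": 0,"wy": 0,"wz": 0,"gripper": 0.3},{"tx": 1.5,"ty": -1,"tz": 112,"wx": 0,"wy": 0,"wz": 0,"gripper": 0.3},{"tx": 1.5,"ty": -1,"tz": 112,"wx": 0,"wy": 0,"wz": 0,"gripper": 1},{"tx": 1.5,"ty": -1,"tz": 112,"wx": 0,"wy": 0,"wz": 0,"gripper": 1},{"tx": 1.5,"ty": -1,"tz": 112,"wx": 0,"wy": 0,"wz": 0,"gripper": 1},{"tx": 1.5,"ty": -1,"tz": 112,"wx": 0,"wy": 0,"wz": 0,"gripper": 1}]' --force 20

```text
time: 3.9
tool_pos: [0.5588, -0.2492, 0.0072]
tool_rot: [[0.998, -0.056, -0.002], [-0.056, -0.998, 0.0], [-0.002, 0.0, -1.0]]
force: [-0.5, -0.4, 0.4]
gripper_width: 0.295
```

```bash
python3 -c "
from h import *
st();delta([.4703,.1033,.17],-24.9)"
```

```text
3.9 [ 0.5588 -0.2492  0.0072] force [-0.5 -0.4  0.4] w 0.295 yawy -93.2 [-0.46  0.55  1.96 -0.    0.63  1.17]
t [-108.3 -347.1 -162.5] w [ -0.1   0.1 -68.3]
```

Request:
apply_moves --series '[{"tx": 0,"ty": 0,"tz": 0,"wx": 0,"wy": 0,"wz": 0,"gripper": 1},{"tx": 0,"ty": 0,"tz": -20,"wx": 0,"wy": 0,"wz": 0,"gripper": 1},{"tx": 0,"ty": 0,"tz": -50,"wx": 0,"wy": 0,"wz": 0,"gripper": 1},{"tx": 0,"ty": 0,"tz": -90,"wx": 0,"wy": 0,"wz": 0,"gripper": 1},{"tx": 0,"ty": 0,"tz": -130,"wx": 0,"wy": 0,"wz": 0,"gripper": 1},{"tx": -5,"ty": -20,"tz": -155,"wx": 0,"wy": 0,"wz": -4,"gripper": 1},{"tx": -17,"ty": -55,"tz": -163,"wx": 0,"wy": 0,"wz": -11,"gripper": 1},{"tx": -30,"ty": -95,"tz": -163,"wx": 0,"wy": 0,"wz": -19,"gripper": 1},{"tx": -42,"ty": -135,"tz": -163,"wx": 0,"wy": 0,"wz": -27,"gripper": 1},{"tx": -55,"ty": -175,"tz": -163,"wx": 0,"wy": 0,"wz": -35,"gripper": 1}]'

```text
time: 5.15
tool_pos: [0.5137, -0.0703, 0.1717]
tool_rot: [[0.847, 0.531, -0.001], [0.531, -0.847, -0.0], [-0.001, -0.0, -1.0]]
force: [1.5, -0.2, -0.8]
gripper_width: 0.262
```

```bash
python3 -c "
from h import *
st();delta([.4703,.1033,.17],-24.9)"
```

```text
5.15 [ 0.5137 -0.0703  0.1717] force [ 1.5 -0.2 -0.8] w 0.262 yawy -57.9 [-0.18  0.15  2.12 -0.    0.87  0.83]
t [  55.4 -170.1    1.7] w [ -0.   0. -33.]
```

Opening 0.262 × 91 mm is 23.8 mm, so the 24 mm blank is held. On to above the rest.

Request:
apply_moves --series '[{"tx": 10,"ty": -32,"tz": 1,"wx": 0,"wy": 0,"wz": -6,"gripper": 1},{"tx": 20,"ty": -63,"tz": 1,"wx": 0,"wy": 0,"wz": -12,"gripper": 1},{"tx": 30,"ty": -95,"tz": 1,"wx": 0,"wy": 0,"wz": -18,"gripper": 1},{"tx": 40,"ty": -125,"tz": 1,"wx": 0,"wy": 0,"wz": -24,"gripper": 1},{"tx": 48,"ty": -148,"tz": 1,"wx": 0,"wy": 0,"wz": -29,"gripper": 1},{"tx": 53,"ty": -163,"tz": 1,"wx": 0,"wy": 0,"wz": -32,"gripper": 1},{"tx": 55.5,"ty": -170,"tz": 1,"wx": 0,"wy": 0,"wz": -33,"gripper": 1},{"tx": 55.5,"ty": -170,"tz": 20,"wx": 0,"wy": 0,"wz": -33,"gripper": 1},{"tx": 55.5,"ty": -170,"tz": 40,"wx": 0,"wy": 0,"wz": -33,"gripper": 1},{"tx": 55.5,"ty": -170,"tz": 50,"wx": 0,"wy": 0,"wz": -33,"gripper": 1}]'

```text
time: 6.4
tool_pos: [0.4701, 0.1028, 0.121]
tool_rot: [[0.423, 0.906, -0.002], [0.906, -0.423, -0.0], [-0.001, -0.001, -1.0]]
force: [-0.1, 0.6, -0.6]
gripper_width: 0.266
```

```bash
python3 -c "
from h import *
st();delta([.4703,.1033,.0635],-24.9)
im=env.camera('side')[:,:,::-1]
cv2.imwrite('pics/s2.png',cv2.resize(im[120:260,180:360],None,fx=4,fy=4,interpolation=cv2.INTER_CUBIC))
# projected rest ends, in crop pixels
for s in(-45,45):print((proj('side',[.4703+s*.000421,.1033+s*.000907,.056])-[180,120])*4)"
```

```text
6.4 [0.4701 0.1028 0.121 ] force [-0.1  0.6 -0.6] w 0.266 yawy -25.0 [ 0.17  0.18  2.21 -0.    0.75  0.6 ]
t [ 0.6  0.  57.5] w [-0.1  0.1 -0.1]
[269.26128563 366.97642209]
[300.33268984 305.12960037]
```

View pics/s2.png

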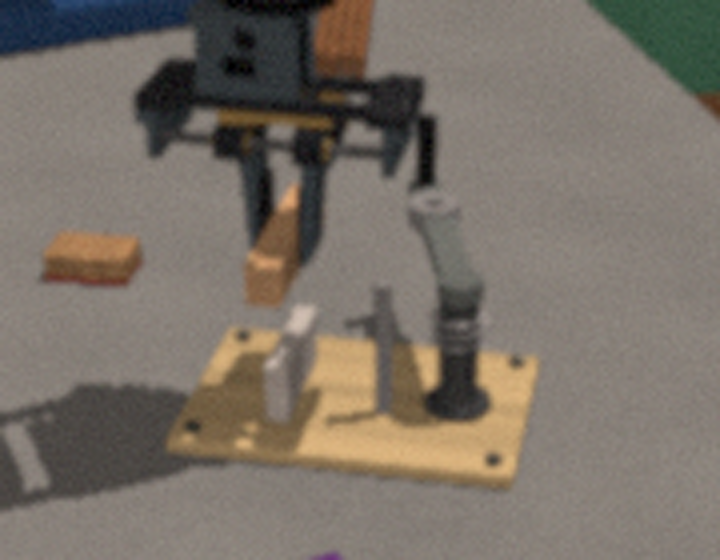

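```bash
python3 -c "
from h import *
y=np.array([.421,.907,0]);x=np.array([.907,-.421,0]);T=np.array([.4701,.1028,.114])
f=lambda X:np.round((proj('side',X)-[180,120])*4,1)
print('blank near end bottom corners',f(T-.065*y-.012*x),f(T-.065*y+.012*x),'top',f(T-.065*y-.012*x+[0,0,.03]),f(T-.065*y+.012*x+[0,0,.03]))
C=np.array([.4703,.1033,.056])
for s in(-1,1):
  for t in(-1,1):print('rest top',s,t,f(C+s*.045*y+t*.008*x),'foot',f(C+s*.045*y+t*.008*x-[0,0,.044]))
im=cv2.imread('pics/s2.png');hsv=cv2.cvtColor(im,cv2.COLOR_BGR2HSV)
g=im.astype(int)
for r in(315,330,350,365,390,410):print(r,[(c,g[r,c].tolist()) for c in range(256,330,8)])
"
```

```text
blank near end bottom corners [240.3 305. ] [275.9 308.4] top [238.2 264.2] [274.3 267.5]
rest top -1 -1 [257.9 365.8] foot [260.5 419.9]
rest top -1 1 [280.6 368.1] foot [282.7 422.3]
rest top 1 -1 [289.7 304.1] foot [291.5 355.9]
rest top 1 1 [311.  306.1] foot [312.4 358. ]
315 [(256, [123, 130, 135]), (264, [122, 130, 139]), (272, [120, 127, 134]), (280, [120, 125, 131]), (288, [122, 129, 139]), (296, [170, 182, 200]), (304, [176, 189, 207]), (312, [150, 161, 174]), (320, [117, 122, 129]), (328, [116, 125, 129])]
330 [(256, [111, 144, 167]), (264, [118, 145, 166]), (272, [118, 142, 164]), (280, [119, 136, 149]), (288, [140, 150, 163]), (296, [158, 169, 188]), (304, [140, 150, 163]), (312, [105, 109, 120]), (320, [117, 126, 136]), (328, [121, 129, 138])]
350 [(256, [97, 141, 171]), (264, [101, 145, 176]), (272, [100, 130, 156]), (280, [133, 143, 155]), (288, [110, 119, 129]), (296, [84, 88, 96]), (304, [91, 98, 107]), (312, [108, 117, 132]), (320, [111, 155, 189]), (328, [115, 164, 202])]
365 [(256, [64, 94, 115]), (264, [112, 130, 146]), (272, [159, 170, 185]), (280, [124, 133, 144]), (288, [92, 98, 106]), (296, [80, 84, 93]), (304, [93, 100, 107]), (312, [109, 129, 150]), (320, [118, 171, 206]), (328, [120, 170, 207])]
390 [(256, [60, 89, 110]), (264, [86, 105, 121]), (272, [116, 124, 133]), (280, [116, 124, 137]), (288, [100, 106, 118]), (296, [82, 88, 95]), (304, [87, 116, 138]), (312, [75, 107, 128]), (320, [90, 126, 153]), (328, [108, 154, 188])]
410 [(256, [66, 94, 113]), (264, [76, 95, 113]), (272, [113, 121, 133]), (280, [113, 123, 134]), (288, [105, 110, 122]), (296, [66, 89, 106]), (304, [65, 93, 110]), (312, [76, 106, 130]), (320, [113, 161, 196]), (328, [122, 172, 206])]
```

The picture shows the blank held level above the rest. In the side view, the blank and the rest are both about 7 px (enlarged) right of prediction. That shared shift is a camera bias, so they line up with each other. Lowering.

Request:
apply_moves --series '[{"tx": 0.5,"ty": 0,"tz": 12,"wx": 0,"wy": 0,"wz": 0,"gripper": 1},{"tx": 0.5,"ty": 0,"tz": 24,"wx": 0,"wy": 0,"wz": 0,"gripper": 1},{"tx": 0.5,"ty": 0,"tz": 36,"wx": 0,"wy": 0,"wz": 0,"gripper": 1},{"tx": 0.5,"ty": 0,"tz": 45,"wx": 0,"wy": 0,"wz": 0,"gripper": 1},{"tx": 0.5,"ty": 0,"tz": 51,"wx": 0,"wy": 0,"wz": 0,"gripper": 1},{"tx": 0.5,"ty": 0,"tz": 54,"wx": 0,"wy": 0,"wz": 0,"gripper": 1},{"tx": 0.5,"ty": 0,"tz": 56,"wx": 0,"wy": 0,"wz": 0,"gripper": 1},{"tx": 0.5,"ty": 0,"tz": 57,"wx": 0,"wy": 0,"wz": 0,"gripper": 1},{"tx": 0.5,"ty": 0,"tz": 58,"wx": 0,"wy": 0,"wz": 0,"gripper": 1},{"tx": 0.5,"ty": 0,"tz": 58,"wx": 0,"wy": 0,"wz": 0,"gripper": 1}]'

```text
time: 7.7
tool_pos: [0.47, 0.1033, 0.063]
tool_rot: [[0.422, 0.906, -0.003], [0.906, -0.422, -0.0], [-0.001, -0.002, -1.0]]
force: [-5.9, -0.3, 16.0]
gripper_width: 0.263
```

```bash
python3 -c "
from h import *
st();delta([.4703,.1033,.0632],-24.9)"
```

```text
7.7 [0.47   0.1033 0.063 ] force [-5.9 -0.3 16. ] w 0.263 yawy -25.0 [0.17 0.3  2.22 0.   0.63 0.6 ]
t [ 0.1  0.3 -0.2] w [-0.1  0.1 -0.1]
```

In contact at 16 N. I'll ease up slightly, open part way, then lift.

Request:
apply_moves --series '[{"tx": 0,"ty": 0,"tz": -0.3,"wx": 0,"wy": 0,"wz": 0,"gripper": 1},{"tx": 0,"ty": 0,"tz": -0.3,"wx": 0,"wy": 0,"wz": 0,"gripper": 0.6},{"tx": 0,"ty": 0,"tz": -0.3,"wx": 0,"wy": 0,"wz": 0,"gripper": 0.5},{"tx": 0,"ty": 0,"tz": -0.3,"wx": 0,"wy": 0,"wz": 0,"gripper": 0.5},{"tx": 0,"ty": 0,"tz": -0.3,"wx": 0,"wy": 0,"wz": 0,"gripper": 0.5},{"tx": 0,"ty": 0,"tz": -10,"wx": 0,"wy": 0,"wz": 0,"gripper": 0.5},{"tx": 0,"ty": 0,"tz": -30,"wx": 0,"wy": 0,"wz": 0,"gripper": 0.5},{"tx": 0,"ty": 0,"tz": -60,"wx": 0,"wy": 0,"wz": 0,"gripper": 0.5},{"tx": 0,"ty": 0,"tz": -105,"wx": 0,"wy": 0,"wz": 0,"gripper": 0.5},{"tx": 0,"ty": 0,"tz": -150,"wx": 0,"wy": 0,"wz": 0,"gripper": 0.5}]'

```text
time: 8.95
tool_pos: [0.4701, 0.1033, 0.215]
tool_rot: [[0.422, 0.906, -0.002], [0.906, -0.422, -0.0], [-0.001, -0.002, -1.0]]
force: [0.6, 0.0, 0.4]
gripper_width: 0.499
```

```bash
python3 -c "
from h import *
st();delta([.5974,.2117,.235],-6.5)
im=env.camera('side')[:,:,::-1]
cv2.imwrite('pics/s3.png',cv2.resize(im[120:260,180:360],None,fx=4,fy=4,interpolation=cv2.INTER_CUBIC))"
```

```text
8.95 [0.4701 0.1033 0.215 ] force [0.6 0.  0.4] w 0.499 yawy -25.0 [0.17 0.03 2.17 0.   0.95 0.6 ]
t [152.   69.5 -20.3] w [ -0.1   0.1 -18.5]
```

View pics/s3.png

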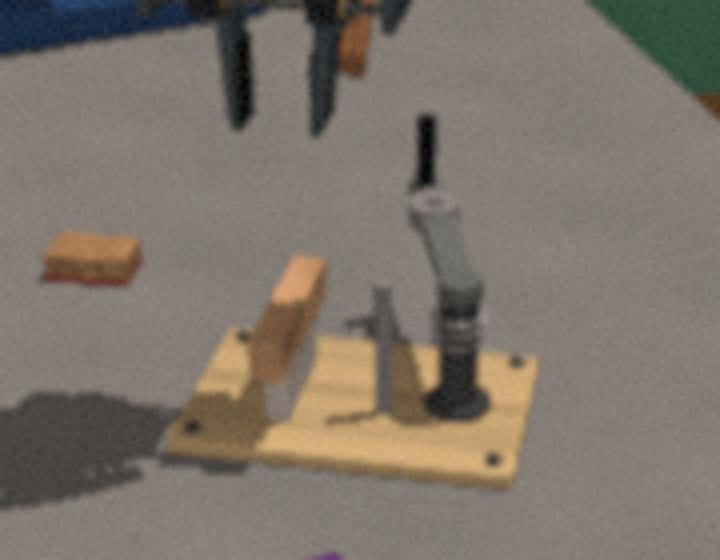

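The blank lies flat along the rest at about (288,318) and is released. Handle top is at (427,118) in the crop. Next I move above the handle's computed spot and check that position in the same script.

Request:
apply_moves --series '[{"tx": 20,"ty": 9,"tz": -20,"wx": 0,"wy": 0,"wz": -3,"gripper": 0.3},{"tx": 45,"ty": 20,"tz": -20,"wx": 0,"wy": 0,"wz": -7,"gripper": 0.3},{"tx": 75,"ty": 34,"tz": -20,"wx": 0,"wy": 0,"wz": -11,"gripper": 0.3},{"tx": 105,"ty": 48,"tz": -20,"wx": 0,"wy": 0,"wz": -15,"gripper": 0.3},{"tx": 130,"ty": 60,"tz": -20,"wx": 0,"wy": 0,"wz": -18,"gripper": 0.3},{"tx": 145,"ty": 67,"tz": -20,"wx": 0,"wy": 0,"wz": -18.5,"gripper": 0.3},{"tx": 152,"ty": 69.5,"tz": -20,"wx": 0,"wy": 0,"wz": -18.5,"gripper": 0.3},{"tx": 152,"ty": 69.5,"tz": -20,"wx": 0,"wy": 0,"wz": -18.5,"gripper": 0.3},{"tx": 152,"ty": 69.5,"tz": -20,"wx": 0,"wy": 0,"wz": -18.5,"gripper": 0.3},{"tx": 152,"ty": 69.5,"tz": -20,"wx": 0,"wy": 0,"wz": -18.5,"gripper": 0.3}]'

```text
time: 10.25
tool_pos: [0.5996, 0.2119, 0.2413]
tool_rot: [[0.113, 0.994, 0.004], [0.994, -0.113, 0.001], [0.001, 0.004, -1.0]]
force: [-0.3, 0.3, 1.1]
gripper_width: 0.702
```

```bash
python3 -c "
from h import *
st();delta([.5974,.2117,.130],-6.5)
f=lambda X:np.round((proj('side',X)-[180,120])*4,1)
print('handle top/bottom pred',f([.5974,.2117,.167]),f([.5974,.2117,.112]),'(bias about +7,-4)')
# handle in top picture: thresholds dark
hsv=cv2.cvtColor(cv2.imread('pics/top0.png'),cv2.COLOR_BGR2HSV)
m=(hsv[:,:,2]<45).astype(np.uint8);m[:180]=0;m[202:]=0;m[:,:170]=0;m[:,196:]=0
v,u=np.nonzero(m);print('dark box',u.min(),u.max(),v.min(),v.max(),'pred top',proj('top',[.5974,.2117,.167]),'bot',proj('top',[.5974,.2117,.112]),'bush',proj('top',[.5929,.1719,.112]))
print('bush ring area centre measured ~(202,194)')
im=env.camera('side')[:,:,::-1]
cv2.imwrite('pics/s4.png',cv2.resize(im[80:220,220:360],None,fx=4,fy=4,interpolation=cv2.INTER_CUBIC))"
```

```text
10.25 [0.5996 0.2119 0.2413] force [-0.3  0.3  1.1] w 0.702 yawy -6.5 [ 0.3   0.25  1.86 -0.    1.03  0.42]
t [ -0.6  -2.7 111.3] w [ 0.2 -0.1 -0. ]
handle top/bottom pred [420.8 116.1] [420.  183.6] (bias about +7,-4)
dark box 178 188 187 194 pred top [179.87020582 188.93010028] bot [185.25368898 191.90001976] bush [201.33309193 193.84042128]
bush ring area centre measured ~(202,194)
```

View pics/s4.png

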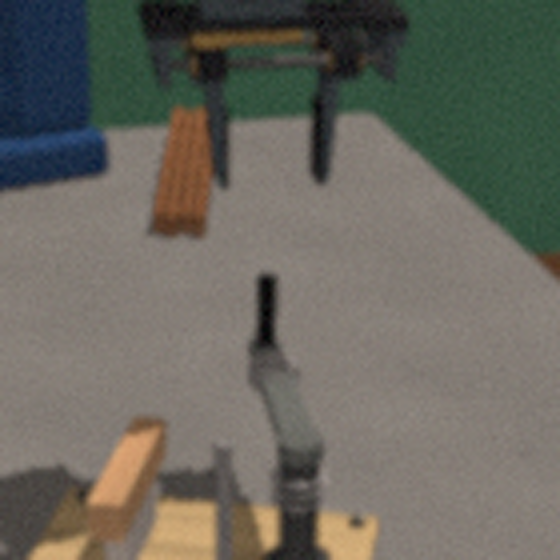

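The open fingers (tips at 222 and 320) straddle the handle (267) to within 2 mm, and both views match the computed handle position. Descend and grip.

Request:
apply_moves --series '[{"tx": -0.5,"ty": -2.5,"tz": 30,"wx": 0,"wy": 0,"wz": 0,"gripper": 0.3},{"tx": -0.5,"ty": -2.5,"tz": 60,"wx": 0,"wy": 0,"wz": 0,"gripper": 0.3},{"tx": -0.5,"ty": -2.5,"tz": 85,"wx": 0,"wy": 0,"wz": 0,"gripper": 0.3},{"tx": -0.5,"ty": -2.5,"tz": 102,"wx": 0,"wy": 0,"wz": 0,"gripper": 0.3},{"tx": -0.5,"ty": -2.5,"tz": 111,"wx": 0,"wy": 0,"wz": 0,"gripper": 0.3},{"tx": -0.5,"ty": -2.5,"tz": 111,"wx": 0,"wy": 0,"wz": 0,"gripper": 1},{"tx": -0.5,"ty": -2.5,"tz": 111,"wx": 0,"wy": 0,"wz": 0,"gripper": 1},{"tx": -0.5,"ty": -2.5,"tz": 111,"wx": 0,"wy": 0,"wz": 0,"gripper": 1},{"tx": -0.5,"ty": -2.5,"tz": 111,"wx": 0,"wy": 0,"wz": 0,"gripper": 1},{"tx": -0.5,"ty": -2.5,"tz": 111,"wx": 0,"wy": 0,"wz": 0,"gripper": 1}]' --force 25

```text
time: 11.55
tool_pos: [0.5977, 0.2118, 0.1305]
tool_rot: [[0.113, 0.994, 0.005], [0.994, -0.113, 0.001], [0.001, 0.004, -1.0]]
force: [1.4, 0.5, 0.1]
gripper_width: 0.184
```

```bash
cat >> h.py <<'E'
def arc(a0,a1,k,n=10):
    "tool-frame rows from now, handle arc about pivot, arm angle a0..a1 deg, fitted to present TCP"
    o=env.get_obs();R=np.array(o["tool_rot"]);P=np.array([.5793,.0527])
    for i in range(1,n+1):
        d=a0+(a1-a0)*min(1,i/k);w=np.radians(83.5+d)
        p=np.r_[P+.16*np.array([np.cos(w),np.sin(w)]),.130]
        print(i,np.round(d,1),np.round(R.T@(p-o["tool_pos"])*1000,1),round(-(d-a0),1))
E
python3 -c "
from h import *
st();arc(0,35,9)"
```

```text
11.55 [0.5977 0.2118 0.1305] force [1.4 0.5 0.1] w 0.184 yawy -6.5 [ 0.3   0.38  1.91 -0.    0.85  0.42]
1 3.9 [ -0.5 -11.1   0.4] -3.9
2 7.8 [ -1.6 -21.9   0.4] -7.8
3 11.7 [ -3.4 -32.6   0.3] -11.7
4 15.6 [ -6.  -43.2   0.3] -15.6
5 19.4 [ -9.3 -53.5   0.2] -19.4
6 23.3 [-13.2 -63.6   0.2] -23.3
7 27.2 [-17.9 -73.4   0.1] -27.2
8 31.1 [-23.2 -82.9   0.1] -31.1
9 35 [-29.1 -92.    0. ] -35
10 35 [-29.1 -92.    0. ] -35
```

The opening is 16.7 mm, so the 16 mm pin is held. First half of the swing.

Request:
apply_moves --series '[{"tx": -0.5,"ty": -11,"tz": 0,"wx": 0,"wy": 0,"wz": -4,"gripper": 1},{"tx": -1.6,"ty": -22,"tz": 0,"wx": 0,"wy": 0,"wz": -8,"gripper": 1},{"tx": -3.4,"ty": -32.6,"tz": 0,"wx": 0,"wy": 0,"wz": -12,"gripper": 1},{"tx": -6,"ty": -43,"tz": 0,"wx": 0,"wy": 0,"wz": -15.5,"gripper": 1},{"tx": -9.3,"ty": -53.5,"tz": 0,"wx": 0,"wy": 0,"wz": -19.5,"gripper": 1},{"tx": -13,"ty": -63.6,"tz": 0,"wx": 0,"wy": 0,"wz": -23.5,"gripper": 1},{"tx": -18,"ty": -73.4,"tz": 0,"wx": 0,"wy": 0,"wz": -27,"gripper": 1},{"tx": -23,"ty": -83,"tz": 0,"wx": 0,"wy": 0,"wz": -31,"gripper": 1},{"tx": -29,"ty": -92,"tz": 0,"wx": 0,"wy": 0,"wz": -35,"gripper": 1},{"tx": -29,"ty": -92,"tz": 0,"wx": 0,"wy": 0,"wz": -35,"gripper": 1}]'

```text
time: 12.8
tool_pos: [0.5033, 0.1935, 0.1305]
tool_rot: [[-0.477, 0.879, 0.006], [0.879, 0.477, 0.001], [-0.002, 0.006, -1.0]]
force: [3.0, 1.9, -1.3]
gripper_width: 0.164
```

```bash
python3 -c "
from h import *
st();arc(35,70,9)"
```

```text
12.8 [0.5033 0.1935 0.1305] force [ 3.   1.9 -1.3] w 0.164 yawy 28.5 [ 0.32  0.25  2.1  -0.    0.79 -0.17]
1 38.9 [ -0.3 -11.3   0.4] -3.9
2 42.8 [ -1.5 -22.1   0.4] -7.8
3 46.7 [ -3.3 -32.8   0.3] -11.7
4 50.6 [ -5.9 -43.3   0.2] -15.6
5 54.4 [ -9.1 -53.7   0.2] -19.4
6 58.3 [-13.1 -63.8   0.1] -23.3
7 62.2 [-17.7 -73.6   0.1] -27.2
8 66.1 [-23.  -83.1   0. ] -31.1
9 70 [-29.  -92.2  -0. ] -35
10 70 [-29.  -92.2  -0. ] -35
```

Request:
apply_moves --series '[{"tx": -0.3,"ty": -11,"tz": 0,"wx": 0,"wy": 0,"wz": -4,"gripper": 1},{"tx": -1.5,"ty": -22,"tz": 0,"wx": 0,"wy": 0,"wz": -8,"gripper": 1},{"tx": -3.3,"ty": -32.8,"tz": 0,"wx": 0,"wy": 0,"wz": -12,"gripper": 1},{"tx": -6,"ty": -43.3,"tz": 0,"wx": 0,"wy": 0,"wz": -15.5,"gripper": 1},{"tx": -9,"ty": -53.7,"tz": 0,"wx": 0,"wy": 0,"wz": -19.5,"gripper": 1},{"tx": -13,"ty": -63.8,"tz": 0,"wx": 0,"wy": 0,"wz": -23.5,"gripper": 1},{"tx": -17.7,"ty": -73.6,"tz": 0,"wx": 0,"wy": 0,"wz": -27,"gripper": 1},{"tx": -23,"ty": -83,"tz": 0,"wx": 0,"wy": 0,"wz": -31,"gripper": 1},{"tx": -29,"ty": -92,"tz": 0,"wx": 0,"wy": 0,"wz": -35,"gripper": 1},{"tx": -29,"ty": -92,"tz": 0,"wx": 0,"wy": 0,"wz": -35,"gripper": 1}]'

```text
time: 14.05
tool_pos: [0.4362, 0.1244, 0.1304]
tool_rot: [[-0.894, 0.448, 0.005], [0.448, 0.894, 0.002], [-0.004, 0.004, -1.0]]
force: [-3.8, 8.7, 7.2]
gripper_width: 0.167
```

```bash
python3 -c "
from h import *
st();p=env.get_obs()['tool_pos'];print('arm angle rad',np.arctan2(p[1]-.0527,p[0]-.5793)-np.radians(83.5),'radius',np.hypot(p[1]-.0527,p[0]-.5793))
arc(70,73,9)"
```

```text
14.05 [0.4362 0.1244 0.1304] force [-3.8  8.7  7.2] w 0.167 yawy 63.4 [ 0.23  0.12  2.26  0.    0.76 -0.88]
arm angle rad 1.2198358146307968 radius 0.16004867254581912
1 70.3 [-0.1 -1.2  0.4] -0.3
2 70.7 [-0.1 -2.2  0.4] -0.7
3 71.0 [-0.1 -3.1  0.3] -1.0
4 71.3 [-0.1 -4.   0.3] -1.3
5 71.7 [-0.1 -5.   0.3] -1.7
6 72.0 [-0.2 -5.9  0.3] -2.0
7 72.3 [-0.2 -6.8  0.3] -2.3
8 72.7 [-0.2 -7.7  0.3] -2.7
9 73 [-0.3 -8.7  0.3] -3
10 73 [-0.3 -8.7  0.3] -3
```

The arm is near 1.22 rad. I'll press on gently into the stop.

Request:
apply_moves --series '[{"tx": 0,"ty": -1,"tz": 0,"wx": 0,"wy": 0,"wz": -0.3,"gripper": 1},{"tx": 0,"ty": -2,"tz": 0,"wx": 0,"wy": 0,"wz": -0.7,"gripper": 1},{"tx": 0,"ty": -3,"tz": 0,"wx": 0,"wy": 0,"wz": -1,"gripper": 1},{"tx": 0,"ty": -4,"tz": 0,"wx": 0,"wy": 0,"wz": -1.3,"gripper": 1},{"tx": 0,"ty": -5,"tz": 0,"wx": 0,"wy": 0,"wz": -1.6,"gripper": 1},{"tx": 0,"ty": -5.5,"tz": 0,"wx": 0,"wy": 0,"wz": -1.6,"gripper": 1},{"tx": 0,"ty": -5.5,"tz": 0,"wx": 0,"wy": 0,"wz": -1.6,"gripper": 1},{"tx": 0,"ty": -5.5,"tz": 0,"wx": 0,"wy": 0,"wz": -1.6,"gripper": 1},{"tx": 0,"ty": -5.5,"tz": 0,"wx": 0,"wy": 0,"wz": -1.6,"gripper": 1},{"tx": 0,"ty": -5.5,"tz": 0,"wx": 0,"wy": 0,"wz": -1.6,"gripper": 1}]'

```text
time: 15.3
tool_pos: [0.434, 0.12, 0.1304]
tool_rot: [[-0.905, 0.425, 0.005], [0.425, 0.905, 0.003], [-0.003, 0.005, -1.0]]
force: [0.0, 5.9, 1.2]
gripper_width: 0.169
```

```bash
python3 -c "
from h import *
st();o=env.get_obs();p=o['tool_pos'];print('arm angle rad',np.arctan2(p[1]-.0527,p[0]-.5793)-np.radians(83.5));print('tool-frame force',np.array(o['tool_rot']).T@o['force'])
im=env.camera('side')[:,:,::-1]
cv2.imwrite('pics/s5.png',cv2.resize(im[120:260,180:360],None,fx=4,fy=4,interpolation=cv2.INTER_CUBIC))"
```

```text
15.3 [0.434  0.12   0.1304] force [0.  5.9 1.2] w 0.169 yawy 64.8 [ 0.22  0.11  2.27  0.    0.75 -0.92]
arm angle rad 1.2504131762148352
tool-frame force [ 2.45895905  5.32374159 -1.1964418 ]
```

View pics/s5.png

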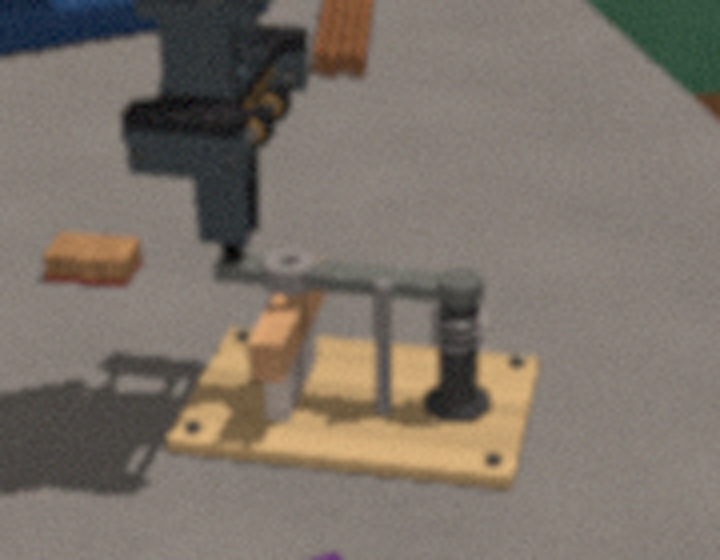

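The arm lies straight across the blank with the bush at (288,262). Force is 5.3 N, which is only the spring's share, so I press 2.5 mm further to seat it firmly on the stop.

Request:
apply_moves --series '[{"tx": 0,"ty": -0.5,"tz": 0,"wx": 0,"wy": 0,"wz": 0,"gripper": 1},{"tx": 0,"ty": -1,"tz": 0,"wx": 0,"wy": 0,"wz": 0,"gripper": 1},{"tx": 0,"ty": -1.5,"tz": 0,"wx": 0,"wy": 0,"wz": 0,"gripper": 1},{"tx": 0,"ty": -2,"tz": 0,"wx": 0,"wy": 0,"wz": 0,"gripper": 1},{"tx": 0,"ty": -2.5,"tz": 0,"wx": 0,"wy": 0,"wz": 0,"gripper": 1},{"tx": 0,"ty": -2.5,"tz": 0,"wx": 0,"wy": 0,"wz": 0,"gripper": 1},{"tx": 0,"ty": -2.5,"tz": 0,"wx": 0,"wy": 0,"wz": 0,"gripper": 1},{"tx": 0,"ty": -2.5,"tz": 0,"wx": 0,"wy": 0,"wz": 0,"gripper": 1},{"tx": 0,"ty": -2.5,"tz": 0,"wx": 0,"wy": 0,"wz": 0,"gripper": 1},{"tx": 0,"ty": -2.5,"tz": 0,"wx": 0,"wy": 0,"wz": 0,"gripper": 1}]'

```text
time: 16.6
tool_pos: [0.4335, 0.1189, 0.1305]
tool_rot: [[-0.904, 0.428, 0.006], [0.428, 0.904, 0.005], [-0.003, 0.007, -1.0]]
force: [0.9, 16.0, -4.1]
gripper_width: 0.169
```

```bash
python3 -c "
from h import *
st();o=env.get_obs();p=o['tool_pos'];print('arm angle rad',np.arctan2(p[1]-.0527,p[0]-.5793)-np.radians(83.5));print('tool-frame force',np.array(o['tool_rot']).T@o['force'])"
```

```text
16.6 [0.4335 0.1189 0.1305] force [ 0.9 16.  -4.1] w 0.169 yawy 64.7 [ 0.21  0.11  2.27  0.01  0.75 -0.92]
arm angle rad 1.257989785259734
tool-frame force [ 6.06086369 14.79513454  4.22906832]
```

The push rose to 15 N while the arm moved only about 1 mm, so it is hard on the stop. The blank looks unmoved compared with the earlier picture. Handing in.

```bash
python3 -c "
from h import *
print(env.sign_off());st()"
```

```text
the job is handed in; nothing more can be done
None
the job is handed in; nothing more can be done
```

The job is handed in at about 16.6 s of robot time, with the gripper still holding the guide arm against its stop; the hand-in gave no verdict.

**What I did:** I took the smaller pale bar as the blank, since the others were purple, larger or the flat strip. I laid it along the rest, let go, gripped the handle and swung the arm round to the stop.

**Last checks:**
- **Guide arm:** at about 1.25–1.26 rad, worked out from the tool position. The push is about 15 N, against about 5 N for the spring alone. The grip opening is 15–16 mm, matching the 16 mm handle.
- **Blank:** the last picture, taken before a final 2.5 mm push, shows it flat along the rest under the bush. At release the tool was within 1 mm of the measured rest centre. I did not measure the blank's position again after the swing.
- **Other things:** I did not touch the glue bottle, the strip or the sanding block. The sanding block looks unmoved in the last picture. The bottle and strip were outside that crop, but nothing went near them after the blank was lifted.

**One disagreement:** the side camera showed the blank and the rest about 2 pixels off from their predicted positions. Both were shifted by the same amount, so I took it as calibration error and did not correct for it.

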